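# Clear the stray spool and ease the ruler out of a half-opening drawer

## Task

The wooden ruler lies in the low drawer unit on the desk, with a spool of thread left standing on it, and the drawer comes out only about half as far as the ruler is long: pull the drawer out by its knob as far as it goes, and first set the stray spool upright on the unit's top, close beside the other two and in line with them, without disturbing those. Then raise the ruler's outer end and ease the ruler out on the slant, under the unit's top edge and over the drawer front, without forcing it. Finish while still gripping the ruler, held motionless with its whole length at least 10 cm higher than the unit's top and touching nothing but the gripper; leave the drawer open.

Things in the scene. Friction and masses are not known exactly. Their poses are not given: they have to be found in the camera images.
- cabinet: low wooden drawer unit standing on the desk, fixed, 174 mm wide, 316 mm deep, 90 mm high. Origin on the desk under the middle of its front edge; +x points into the unit, -x is the way the drawer opens, z up. Its top board (12 mm thick, underside 78 mm above the desk) reaches to the front edge x = 0.
- drawer (a joint): how far the drawer is pulled out, m: 0 shut, stop at 0.140; starts 0.01 to 0.04; slides with about 1 N of friction and stays where it is left
- drawer_front (a point): top of the drawer's front panel (12 mm thick, 86 mm above the desk), middle of its inner face, at x = -(joint value) in the unit's frame. The drawer's inside runs from here 295 mm towards +x and is 145 mm wide; its floor is 20 mm, its side walls' top 73 mm above the desk.
- drawer_knob (a point): centre of the grip of the drawer's round steel knob, 28 mm across, on the middle of the front panel: 35 mm before the panel's outer face and 50 mm above the desk. The point's axes are those of the unit. The knob can be pinched from above across the unit's width.
- ruler: wooden ruler, 250 mm long, 28 mm wide, 8 mm thick, about 60 g, lying flat on the drawer floor, roughly along the drawer. Origin at the middle of its underside; x along its length towards the end that lies deep in the unit, z up out of its graduated face. It moves along with the drawer and carries the stray spool.
- ruler_outer (a point): middle of the ruler's outer end (the end with the small round mark, next to the drawer front), half way through its thickness; ruler frame x = -125 mm, z = 4 mm
- ruler_inner (a point): middle of the ruler's inner end (under the unit's top), half way through its thickness; ruler frame x = +125 mm, z = 4 mm
- stray_spool: thread spool, 32 mm across its two wooden flanges, 40 mm high, 35 g, standing loose on the ruler, 33 to 45 mm from the ruler's outer end (under the unit's top until the drawer is pulled out); origin at the middle of its foot, z up
- row_spool_a: thread spool, 32 mm across, 40 to 44 mm high, standing loose on the unit's top, 150 mm behind its front edge, one of two that start a row across the unit, 66 and 11 mm to the left (unit's +y) of its middle line, 55 mm from centre to centre; the free place is to the right of them (-y). Origin at the middle of its foot, z up
- row_spool_b: thread spool, 32 mm across, 40 to 44 mm high, standing loose on the unit's top, 150 mm behind its front edge, one of two that start a row across the unit, 66 and 11 mm to the left (unit's +y) of its middle line, 55 mm from centre to centre; the free place is to the right of them (-y). Origin at the middle of its foot, z up
Mind the look-alikes: they are no part of the job. What is shaped like the row_spool_b but blue or grey is not meant.

How it is judged:
By the outcome, as a careful person would: the job done as asked, in the order asked, and still so for the second after the job is handed in, while the arm keeps its last pose, push and grip.
It also fails if it takes over 62 s, if anything falls off the work surface, if the arm or the gripper's body presses on something with over 40 N, if the wrist force passes 120 N, or if a joint passes its speed limit or range.

## Robot

A 6-joint arm with a two-finger parallel gripper is mounted at the origin on a cart in front of the work surface, level with it; the furniture and walls round the work are solid. World frame = base frame: x ahead of the robot, y to its left, z up, the work surface at z = 0. Lengths are in m, angles in degrees, forces in N, time in s.
With the tool pointing down it reaches from about 0.4 to 0.825 m from the base axis. Payload 7 kg.
Tool frame: the origin (TCP) lies midway between the tips of the shut fingers; the grasp point (between the pads) lies 19 mm behind it (hold_point_z is the distance from the TCP to the grasp point, in m); z points along the fingers, y is the line along which they close (so a half turn about z gives the same grasp; the last joint's range is limited). The gripper opens to 88 mm and grips with 3 to 60 N. Pads are 19 mm wide; open, the fingers measure 130 mm over their backs; the gripper's body (78 mm by 193 mm) begins 47 mm behind the grasp point.
Start: joints at [-57.061, 20.546, 0.682, 0, -70.136, -16.507], TCP at [0.191, -0.647, 0.227] pointing down, gripper open.
Joint ranges: [-176.03, 176.03], [-82.01, 121.73], [-58.28, 71.71], [-173.87, 95.51], [-174.79, -0.11], [-173.66, 173.66]. Speed limits (degrees/s): [136.94, 136.94, 172.46, 180, 180, 180].

## Interface

Orientations are given as [roll, pitch, yaw] about the fixed x, y, z axes, in that order (R = Rz(yaw) Ry(pitch) Rx(roll)).
In Python, from plant import get_state, capture, close_job, hold_point_z gives the robot as it stands.
- The arm moves only by the shell command python3 -m inch 'ROWS' [FORCE]. ROWS is text: rows parted by semicolons, each of 5 numbers parted by spaces: the shift along the tool's x, y, z normalised to -1 to 1, where 1 is 0.15 m, then the turn about the tool's z normalised to -1 to 1, where 1 is 360 degrees, then the opening, from 0 (shut) to 1 (fully open). In form: tx ty tz spin grip; .... A call has exactly 8 rows; each row shifts and turns the commanded pose from where the row before left it, along the tool's axes as they then stand; what a row does not reach is not made up. A row lasts 1/8 s, in which the tool goes at most 62.5 mm and 10.7 degrees, less where a joint would pass 70% of its speed; a pose out of reach is approached as far as the arm can. A call with a number of a shift or a turn outside -1 to 1 is refused whole. A call with a gripper value outside its range is refused whole. The fingers move at their own pace and stop on an object; FORCE is the grip in N (left out, the last holds). Time passes only in rows, so rows that do not move let the fingers close, or fill a call up. It gives the time, the measured TCP pose, the force, the opening and the grip force at its end, in the units of the state.
- get_state(): the state, without advancing time (a new reading comes with each control period).
- capture(name): name is "scene" or "top"; returns a dict with "color" (384x512x3 uint8, blue, green, red), "mtx" (3x3 intrinsics, pixels), "dist_coeffs" ([k1, k2, p1, p2, k3] as OpenCV has them; the pictures are not rectified), "R" (3x3) and "t" (3): a world point X has camera coordinates R X + t. Camera axes: x right, y down, z forward; pixel columns grow to the right and rows downward; lengths in m; the calibration is good to about 2 mm. A picture is of the moment at which its call begins. There is no depth.
- close_job(): hands the job in; it is judged then, once.
The state is a dict: "time_s": time; "joints": joint angles; "qd": joint speeds; "joint_torque": joint torques, N m; "tcp_pos": TCP position; "eef_rot": TCP orientation; "contact_force": force on the tool from outside, world axes, zero at the start; "moment": the same for the moment, N m; "gripper_width": finger opening in m; "gripper_force": force on a finger pad.
Only numpy, scipy, OpenCV 4.12 (cv2) and the standard library are available. Lean on these libraries where they do the work, as an engineer would, in place of code of your own. Each camera call takes 0.05 s, during which the arm holds its last target. There are 200 camera calls.

## Working session

There is one attempt and no reset: what is moved stays moved. The work goes in short steps, Python scripts to look and compute and a shell command to move; the robot and the scene stay as the last step left them, time stands still between calls to the robot, and variables do not carry over. Pictures are saved under pics/ and viewed, at most 10 in all, crops included, and the job is handed in when it is done.

```bash
mkdir -p pics; ls
cat > h.py <<'E'
import numpy as np, cv2
from plant import get_state, capture, hold_point_z
def ray(c,uv):
    p=cv2.undistortPoints(np.array([[uv]],float),c["mtx"],c["dist_coeffs"])[0,0]
    R=np.array(c["R"]);t=np.array(c["t"])
    return -R.T@t, R.T@np.array([p[0],p[1],1.])
def onz(c,uv,z):
    o,d=ray(c,uv); return o+d*(z-o[2])/d[2]
def proj(c,X):
    return cv2.projectPoints(np.array(X,float).reshape(-1,1,3),cv2.Rodrigues(np.array(c["R"]))[0],np.array(c["t"]),c["mtx"],c["dist_coeffs"])[0][:,0]
def tri(c1,p1,c2,p2):
    A=np.zeros((3,3));b=np.zeros(3)
    for c,p in((c1,p1),(c2,p2)):
        o,d=ray(c,p);d=d/np.linalg.norm(d);M=np.eye(3)-np.outer(d,d);A+=M;b+=M@o
    return np.linalg.solve(A,b)
def fix(c):
    for k in("mtx","dist_coeffs","R","t"): c[k]=np.array(c[k],float)
    return c
def cap(n): return fix(capture(n))
E
python3 - <<'E'
from h import *
a=cap("scene");b=cap("top")
cv2.imwrite("pics/s0.png",np.hstack([a["color"]]));cv2.imwrite("pics/t0.png",b["color"])
for c in(a,b):print(-c["R"].T@c["t"],c["R"][2],c["mtx"][0,0])
print(get_state(),hold_point_z)
E
```

```text
pics
[0.66125256 0.67904199 0.83232995] [-0.19873491 -0.46202929 -0.86431092] 396.5656132631892
[0.29726877 0.27665934 0.91455734] [ 0.21370464  0.02057987 -0.97668152] 416.7124235303607
{'time_s': 0.1, 'joints': array([-5.70575723e+01,  2.05871279e+01,  6.37996594e-01, -1.77001063e-02,
       -7.01371274e+01, -1.65072308e+01]), 'qd': array([ 0.00228792, -0.0506738 ,  0.13089337,  0.18198565, -0.05125747,
       -0.10663067]), 'joint_torque': array([-1.51527587e-03, -5.84163880e+01,  2.93750328e+01,  7.01551124e+00,
        1.01531067e-02, -7.89420778e-05]), 'tcp_pos': array([ 0.19082177, -0.64699092,  0.225711  ]), 'eef_rot': array([ 1.79912568e+02, -8.55721788e-03, -1.63570823e+02]), 'contact_force': array([ 0.20466265, -0.49734713, -0.60336846]), 'moment': array([ 0.04605577,  0.00366043, -0.02453822]), 'gripper_force': 0.0, 'gripper_width': 0.08772693898225177} 0.0188
```

```bash
python3 -c "
import cv2,numpy as np
a=cv2.imread('pics/s0.png');b=cv2.imread('pics/t0.png')
cv2.imwrite('pics/s0b.png',cv2.resize(a,(800,600)));cv2.imwrite('pics/t0b.png',cv2.resize(b,(800,600)))"
```

```text
(no output)
```

View pics/s0b.png

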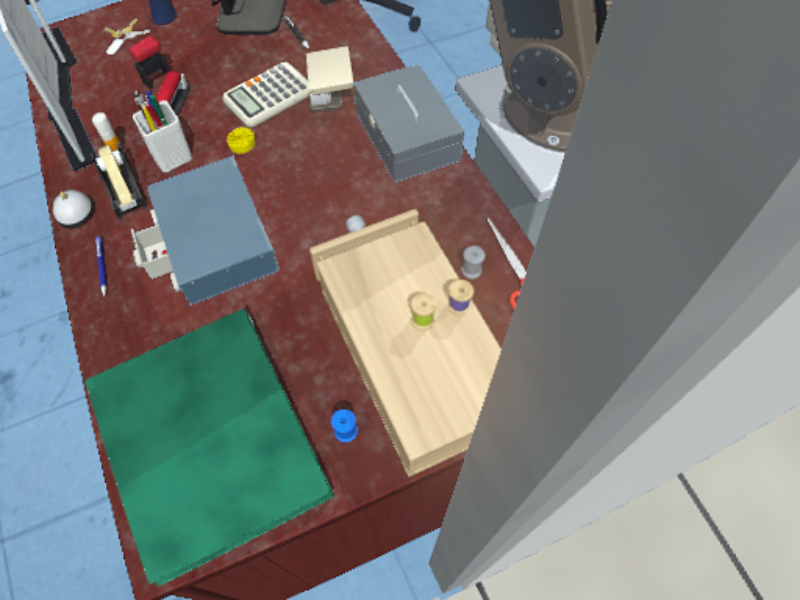

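View pics/t0b.png

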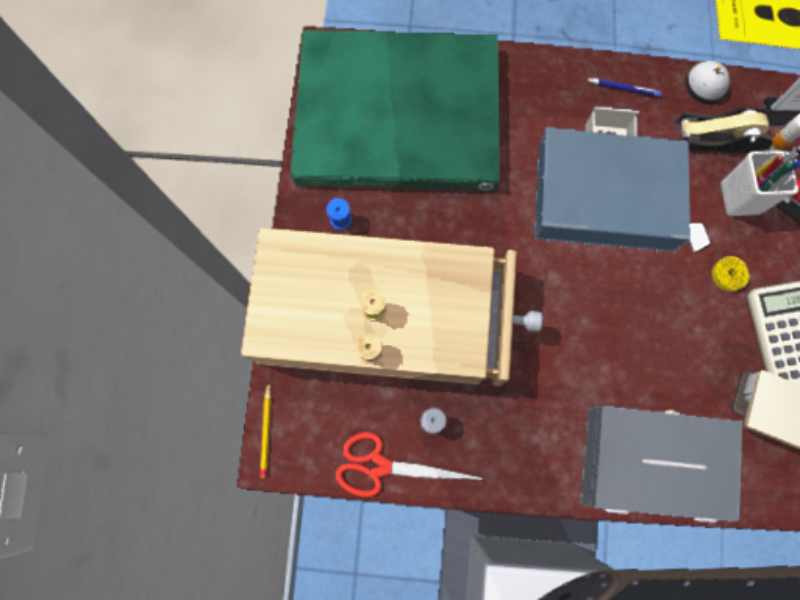

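The pictures (800-px scale) show the unit with its knob at top-view (533,321). The row spools stand on it at (373,305) green and (369,347) purple. The look-alikes are blue (338,213) and grey (433,420), both on the desk. The stray spool is still hidden under the top board.

Run:
```python
from h import *
a=cap("scene");b=cap("top")
s=.64
T={'FL':(493,248),'FR':(489,383),'BL':(258,230),'BR':(244,357)}
for k,v in T.items(): print(k,onz(b,np.array(v)*s,.09).round(4))
print('knob',onz(b,np.array((535,321))*s,.05), 'panel', [onz(b,np.array(p)*s,.086).round(4) for p in((515,251),(508,384))])
for p in((373,303),(370,346)):print(onz(b,np.array(p)*s,.132))
for p in((315,250),(418,214)):print('scene panel',onz(a,np.array(p)*s,.086))
print(tri(b,np.array((537,321))*s,a,np.array((355,223))*s))
im=b["color"]
c=im[130:260,140:370]; cv2.imwrite("pics/c1.png",cv2.resize(c,None,fx=3.4,fy=3.4,interpolation=cv2.INTER_CUBIC))
```

```text
FL [0.5632 0.189  0.09  ]
FR [0.3845 0.1831 0.09  ]
BL [0.561  0.5038 0.09  ]
BR [0.3896 0.4981 0.09  ]
knob [0.4779747  0.12150559 0.05      ] panel [array([0.563, 0.159, 0.086]), array([0.3857, 0.1584, 0.086 ])]
[0.46583589 0.33656993 0.132     ]
[0.4122915  0.33486738 0.132     ]
scene panel [0.55871754 0.16628691 0.086     ]
scene panel [0.39417672 0.17143796 0.086     ]
[0.47822699 0.11875126 0.04794951]
```

View pics/c1.png

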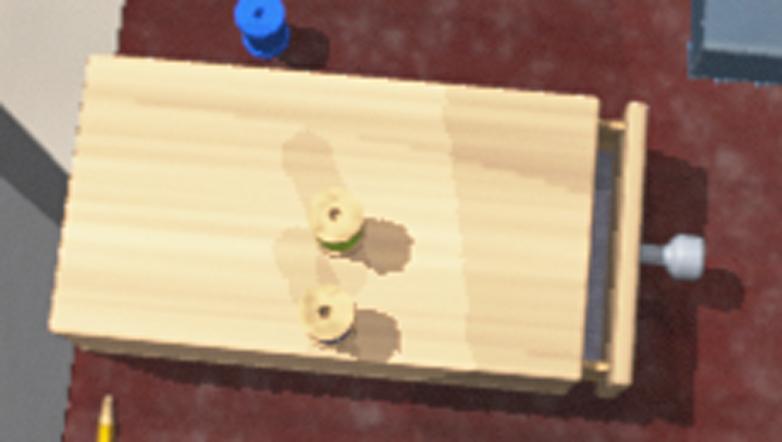

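The enlarged crop confirms it. The two wood-flanged spools on the unit's top are the row: green at crop (336,213) and purple at (327,312). The blue (262,30) and grey ones stand on the desk. The knob's grip is at crop (685,257).

Next I'll refine the unit's frame and start the spin.

```bash
python3 -m inch '0 0 0 -0.028 0.6;0 0 0 -0.028 0.6;0 0 0 -0.028 0.6;0 0 0 -0.028 0.6;0 0 0 -0.028 0.6;0 0 0 -0.028 0.6;0 0 0 -0.028 0.6;0 0 0 -0.004 0.6'
python3 - <<'E'
from h import *
b=cap("top")
P=lambda u,v:np.array([140+u/3.4,130+v/3.4])
for k,p,z in[('FL',P(598,97),.09),('FR',P(583,374),.09),('BL',P(90,57),.09),('BR',P(50,332),.09),('pL',P(646,104),.086),('pR',P(630,384),.086),('knob',P(685,257),.055),('a',P(325,311),.133),('b',P(336,213),.133)]:print(k,onz(b,p,z).round(4))
# left long edge + front edge via mask
hsv=cv2.cvtColor(b["color"],cv2.COLOR_BGR2HSV)
m=((hsv[...,0]>10)&(hsv[...,0]<28)&(hsv[...,1]>40)&(hsv[...,2]>110)).astype(np.uint8)
pts=[]
for u in range(180,310,5):
    v=np.where(m[140:200,u])[0]
    if len(v):pts.append(onz(b,(u,140+v[0]),.09)[:2])
pts=np.array(pts);f=np.polyfit(pts[:,1],pts[:,0],1);print('left edge slope deg',np.degrees(np.arctan(f[0])),np.polyval(f,.2))
s=get_state();print(s['tcp_pos'],s['eef_rot'],s['time_s'])
E
```

```text
time_s: 1.2
tcp_pos: [0.1909, -0.6473, 0.2263]
eef_rot: [180.0, 0.0, -91.6]
contact_force: [-0.2, -0.1, -0.2]
gripper_width: 0.0524
gripper_force: 0.0
FL [0.5636 0.1882 0.09  ]
FR [0.3944 0.1867 0.09  ]
BL [0.5622 0.501  0.09  ]
BR [0.391  0.5013 0.09  ]
pL [0.5631 0.1582 0.086 ]
pR [0.3914 0.1584 0.086 ]
knob [0.4764 0.1244 0.055 ]
a [0.4119 0.3371 0.133 ]
b [0.4681 0.3365 0.133 ]
left edge slope deg 0.26411026553525974 0.5636767577595282
[ 0.19088077 -0.64732415  0.22636939] [ 1.79991563e+02  1.76365187e-02 -9.16226938e+01] 1.25
```

```bash
python3 -m inch '0 0 0 -0.0045 0.6;-0.34 -0.128 0 0 0.6;-0.34 -0.128 0 0 0.6;-0.34 -0.128 0 0 0.6;-0.34 -0.128 0 0 0.6;-0.34 -0.128 0 0 0.6;-0.34 -0.128 0 0 0.6;-0.34 -0.128 0 0 0.6'
```

```text
time_s: 2.25
tcp_pos: [0.3254, -0.2888, 0.2269]
eef_rot: [-179.9, -0.0, -90.0]
contact_force: [0.9, -0.2, 1.2]
gripper_width: 0.0526
gripper_force: 0.0
```

```bash
python3 -m inch '-0.34 -0.128 0 0 0.6;-0.34 -0.128 0 0 0.6;-0.34 -0.128 0 0 0.6;-0.34 -0.128 0 0 0.6;-0.34 -0.128 0 0 0.6;-0.34 -0.128 0 0 0.6;-0.34 -0.128 0 0 0.6;0 0 0 0 0.6'
```

```text
time_s: 3.25
tcp_pos: [0.4601, 0.0697, 0.2264]
eef_rot: [-180.0, -0.0, -89.8]
contact_force: [-1.1, -0.2, -0.1]
gripper_width: 0.0526
gripper_force: 0.0
```

```bash
python3 -m inch '-0.34 -0.117 0 0 0.6;0 0 0.3 0 0.6;0 0 0.3 0 0.6;0 0 0.3 0 0.6;0 0 0.25 0 0.6;0 0 0.15 0 0.6;0 0 0 0 0.6;0 0 0 0 0'  25
```

```text
time_s: 4.25
tcp_pos: [0.4772, 0.1179, 0.0325]
eef_rot: [-179.9, 0.0, -90.0]
contact_force: [0.3, 0.6, -0.0]
gripper_width: 0.0471
gripper_force: 0.0
```

```bash
python3 -m inch '0 0 0 0 0;0 0 0 0 0;0 0 0 0 0;0 0 0 0 0;0.03 0 0 0 0;0.06 0 0 0 0;0.08 0 0 0 0;0.08 0 0 0 0'
```

```text
time_s: 5.25
tcp_pos: [0.4791, 0.0815, 0.0329]
eef_rot: [-179.7, 0.1, -89.9]
contact_force: [5.6, 1.5, -2.4]
gripper_width: 0.0268
gripper_force: 25.0
```

```bash
python3 -m inch '0.08 0 0 0 0;0.09 0 0 0 0;0.09 0 0 0 0;0.09 0 0 0 0;0.08 0 0 0 0;0.05 0 0 0 0;0.04 0 0 0 0;0.03 0 0 0 0'
```

```text
time_s: 6.25
tcp_pos: [0.4788, -0.0018, 0.0328]
eef_rot: [-179.8, 0.1, -89.9]
contact_force: [4.8, 0.7, 4.2]
gripper_width: 0.0268
gripper_force: 25.0
```

```bash
python3 -m inch '0.02 0 0 0 0;0.02 0 0 0 0;0.02 0 0 0 0;0.02 0 0 0 0;0.02 0 0 0 0;0 0 0 0 0;0 0 0 0 0;0 0 0 0 0'
```

```text
time_s: 7.25
tcp_pos: [0.479, -0.0132, 0.0322]
eef_rot: [-179.7, 0.3, -89.9]
contact_force: [-1.6, 27.2, -0.1]
gripper_width: 0.0251
gripper_force: 25.0
```

```bash
python3 -m inch '-0.03 0 0 0 0;0 0 0 0 0.6;0 0 0 0 0.6;0 0 0 0 0.6;0 0 -0.15 0 0.6;0 0 -0.3 0 0.6;0.3 0 -0.3 0 0.6;0.3 0 -0.2 0 0.6'
python3 - <<'E'
from h import *
a=cap("scene");b=cap("top")
cv2.imwrite("pics/t1.png",b["color"]);cv2.imwrite("pics/s1.png",a["color"])
cv2.imwrite("pics/st1.png",np.hstack([cv2.resize(b["color"][120:280,150:410],None,fx=1.6,fy=1.6*600/256/1.6 if 0 else 1.6),cv2.resize(a["color"][120:280,170:400],None,fx=1.6,fy=1.6)]))
cv2.imwrite("pics/c2.png",cv2.resize(b["color"][140:270,270:410],None,fx=4.5,fy=4.5,interpolation=cv2.INTER_CUBIC))
E
```

```text
time_s: 8.25
tcp_pos: [0.4767, -0.1027, 0.1754]
eef_rot: [-179.9, 0.0, -89.9]
contact_force: [1.4, 0.4, -0.2]
gripper_width: 0.0525
gripper_force: 0.0
```

View pics/c2.png

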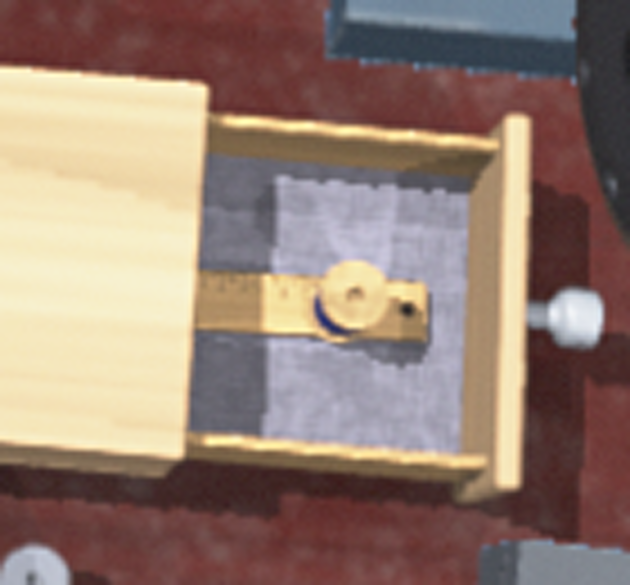

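View pics/st1.png

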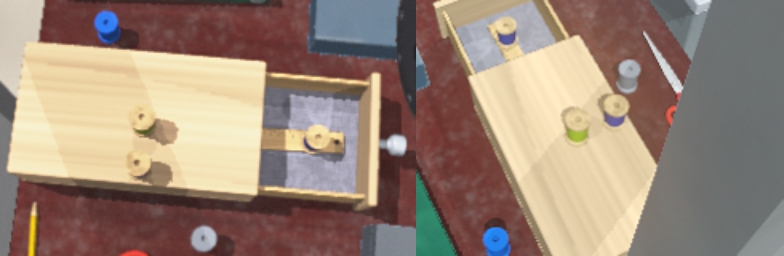

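The drawer is fully open. The stray spool (purple thread) stands on the ruler with its top at crop (355,293). The ruler's outer end, with the round mark, is at crop (427,311), about 8 mm from the drawer front. The row is undisturbed.

Run:
```python
from h import *
a=cap("scene");b=cap("top")
P=lambda u,v:np.array([270+u/4.5,140+v/4.5])
print('spool',onz(b,P(355,293),.068),tri(b,P(355,293),a,(226.9,136.3)))
for n,p,z in[('outer',P(426.5,311.5),.028),('ruler@edge',P(198,299.5),.028),('fl',P(208,85),.09),('fr',P(188,458),.09),('pOutL',P(529,117),.086),('pOutR',P(519,490),.086),('pInL',P(504,117),.086),('knob',P(580,318),.05),('rL',P(428,283),.028),('rR',P(425,340),.028)]:print(n,onz(b,p,z).round(4))
for n,p in (('a',(138,159)),('b',(141.5,115))):print(n,onz(b,(150+p[0]/1.6,120+p[1]/1.6),.132).round(4))
for n,p in (('a',(616,102)),('b',(576,118))):print('scene',n,onz(a,(170+(p[0]-416)/1.6,120+p[1]/1.6),.132).round(4))
```

```text
spool [0.47609121 0.11121762 0.068     ] [0.4757374  0.1114525  0.06427996]
outer [0.4785 0.0682 0.028 ]
ruler@edge [0.4747 0.1792 0.028 ]
fl [0.5629 0.1875 0.09  ]
fr [0.391  0.1859 0.09  ]
pOutL [0.5626 0.0368 0.086 ]
pOutR [0.3894 0.037  0.086 ]
pInL [0.5615 0.0486 0.086 ]
knob [ 4.772e-01 -4.000e-04  5.000e-02]
rL [0.4926 0.068  0.028 ]
rR [0.4644 0.0684 0.028 ]
a [0.4161 0.3363 0.132 ]
b [0.4698 0.3375 0.132 ]
scene a [0.4123 0.335  0.132 ]
scene b [0.4692 0.3343 0.132 ]
```

```bash
python3 -m inch '-0.36 0 0 0 0.6;-0.36 0 0 0 0.6;-0.36 0 0 0 0.6;-0.346 0 0 0 0.6;0 0 0.3 0 0.6;0 0 0.3 0 0.6;0 0 0.2 0 0.6;0 0 0.14 0 0.6' 10
```

```text
time_s: 9.45
tcp_pos: [0.4744, 0.1118, 0.0296]
eef_rot: [179.8, -0.1, -89.9]
contact_force: [0.5, -0.5, -0.0]
gripper_width: 0.0527
gripper_force: 0.0
```

```bash
python3 -m inch '0 0 0 0 0.6;0 0 0 0 0.3;0 0 0 0 0.2;0 0 0 0 0.2;0 0 0 0 0.2;0 0 0 0 0.2;0 0 0 0 0.2;0 0 0 0 0.2' 10
```

```text
time_s: 10.45
tcp_pos: [0.477, 0.1124, 0.033]
eef_rot: [-179.9, 0.0, -89.9]
contact_force: [-2.2, 1.2, 6.6]
gripper_width: 0.0317
gripper_force: 10.0
```

```bash
python3 -m inch '0 0 -0.1 0 0.2;0 0 -0.25 0 0.2;0 0 -0.35 0 0.2;0 0 -0.3 0 0.2;-0.1 -0.02 0 0 0.2;-0.25 -0.05 0 0 0.2;-0.3 -0.06 0 0 0.2;-0.3 -0.06 0 0 0.2'
```

```text
time_s: 11.45
tcp_pos: [0.5047, 0.2558, 0.1813]
eef_rot: [179.9, -0.0, -90.0]
contact_force: [0.8, 0.4, -0.1]
gripper_width: 0.0316
gripper_force: 10.0
```

```bash
python3 -m inch '-0.3 -0.06 0 -0 0.2;-0.24 -0.043 0 0 0.2;0 0 0 -0.028 0.2;0 0 0 -0.028 0.2;0 0 0 -0.028 0.2;0 0 0 -0.028 0.2;0 0 0 -0.028 0.2;0 0 0 -0.028 0.2'
```

```text
time_s: 12.45
tcp_pos: [0.5198, 0.3355, 0.1808]
eef_rot: [179.9, 0.0, -29.1]
contact_force: [0.4, 0.1, -0.3]
gripper_width: 0.0316
gripper_force: 10.0
```

```bash
python3 -m inch '0 0 0 -0.028 0.2;0 0 0 -0.028 0.2;0 0 0 -0.026 0.2;0 0 0 0 0.2;0 0 0.1 0 0.2;0 0 0.15 0 0.2;0 0 0 0 0.2;0 0 0 0 0.2'
python3 - <<'E'
from h import *
a=cap("scene");b=cap("top")
cv2.imwrite("pics/p1.png",np.hstack([cv2.resize(b["color"][130:260,170:320],None,fx=2.6,fy=2.6),cv2.resize(a["color"][130:260,200:350],None,fx=2.6,fy=2.6)]))
E
```

```text
time_s: 13.45
tcp_pos: [0.5205, 0.3357, 0.1448]
eef_rot: [180.0, -0.0, -0.0]
contact_force: [0.6, 0.5, -1.1]
gripper_width: 0.0314
gripper_force: 10.0
```

View pics/p1.png

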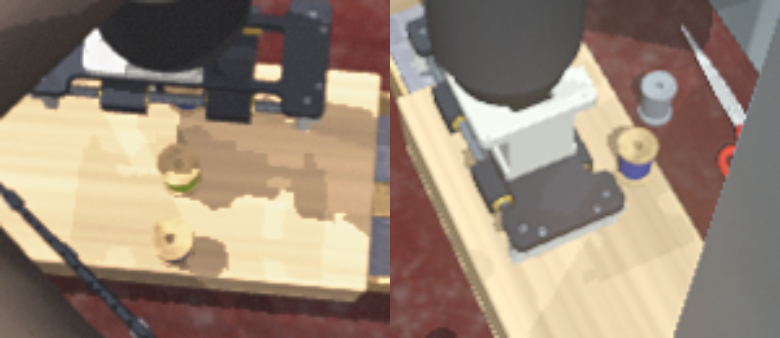

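```bash
python3 -m inch '0 0 0.1 0 0.2;0 0 0.1 0 0.2;0 0 0.07 0 0.2;0 0 0.025 0 0.2;0 0 0.015 0 0.2;0 0 0.01 0 0.2;0 0 0 0 0.2;0 0 0 0 0.2'
```

```text
time_s: 14.55
tcp_pos: [0.5204, 0.3357, 0.0971]
eef_rot: [-180.0, -0.0, 0.1]
contact_force: [0.1, -0.2, -1.1]
gripper_width: 0.0318
gripper_force: 10.0
```

```bash
python3 -m inch '0 0 0.007 0 0.2;0 0 0.007 0 0.2;0 0 0 0 0.2;0 0 0 0 0.2;0 0 0 0 0.2;0 0 0 0 0.2;0 0 0 0 0.2;0 0 0 0 0.2'
```

```text
time_s: 15.55
tcp_pos: [0.5204, 0.3357, 0.0951]
eef_rot: [-180.0, -0.0, 0.1]
contact_force: [-2.0, 0.1, 6.1]
gripper_width: 0.0318
gripper_force: 10.0
```

```bash
python3 -m inch '0 0 0 0 0.42;0 0 0 0 0.5;0 0 0 0 0.55;0 0 0 0 0.6;0 0 -0.05 0 0.6;0 0 -0.2 0 0.6;0 0 -0.35 0 0.6;0 0 -0.3 0 0.6'
```

```text
time_s: 16.55
tcp_pos: [0.5205, 0.3356, 0.2322]
eef_rot: [-180.0, -0.1, 0.1]
contact_force: [1.6, 0.4, -1.3]
gripper_width: 0.0525
gripper_force: 0.0
```

```bash
python3 -m inch '-0.05 0.35 -0.1 0 0.5;-0.05 0.35 0 0 0.5;-0.05 0.35 0 0 0.5;-0.05 0.35 0 0 0.5;0 0.3 0 0 0.5;0 0 0 0.028 0.5;0 0 0 0.028 0.5;0 0 0 0.028 0.5'
python3 - <<'E'
from h import *
a=cap("scene");b=cap("top")
cv2.imwrite("pics/p2.png",np.hstack([cv2.resize(b["color"][130:280,170:320],None,fx=2.6,fy=2.6),cv2.resize(a["color"][130:280,200:350],None,fx=2.6,fy=2.6)]))
E
```

```text
time_s: 17.55
tcp_pos: [0.4906, 0.0803, 0.2454]
eef_rot: [-180.0, -0.0, -30.5]
contact_force: [0.6, -1.3, 0.8]
gripper_width: 0.044
gripper_force: 0.0
```

View pics/p2.png

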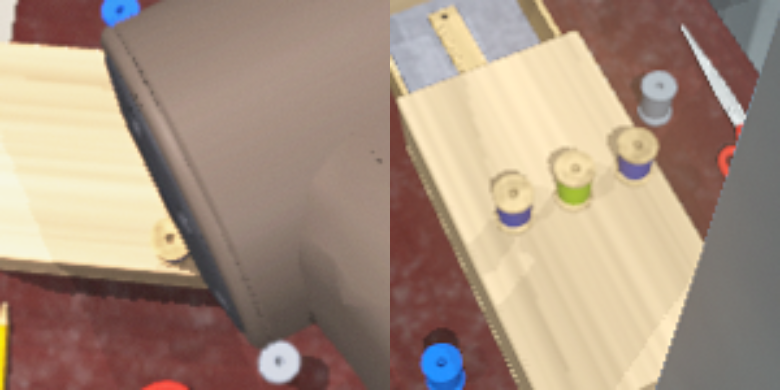

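The three spools now stand upright in a row in the scene view: stray at (512,190), green at (574,165), purple at (637,145). The ruler lies bare in the drawer. I'll check the line numerically and re-measure the ruler.

Run:
```python
from h import *
a=cap("scene")
P=lambda u,v:np.array([200+(u-390)/2.6,130+v/2.6])
for n,p in(('stray',(513,193)),('b',(574,168)),('a',(637,147))):print(n,onz(a,P(*p),.130 if n=='stray' else .132).round(4))
for p in((430,12),(455,6),(461,71),(486,62)):print(onz(a,P(*p),.028).round(4))
```

```text
stray [0.5203 0.3357 0.13  ]
b [0.4687 0.3368 0.132 ]
a [0.4154 0.3409 0.132 ]
[0.4905 0.0682 0.028 ]
[0.4654 0.0719 0.028 ]
[0.4904 0.1461 0.028 ]
[0.4648 0.1468 0.028 ]
```

```bash
python3 -m inch '0 0 0 0.027 0.5;0 0 0 0.027 0.5;0 0 0 0.027 0.5;0 0 0 0.027 0.5;0 0 0 0.027 0.5;0 0 0 0.027 0.5;-0.065 0.084 0.2 0 0.5;0 0 0.2 0 0.5'
```

```text
time_s: 18.7
tcp_pos: [0.4774, 0.0905, 0.1846]
eef_rot: [-179.9, 0.1, -88.2]
contact_force: [1.0, 0.5, -0.1]
gripper_width: 0.0438
gripper_force: 0.0
```

```bash
python3 -m inch '0 0 0.25 0 0.5;0 0 0.25 0 0.5;0 0 0.25 0 0.5;0 0 0.15 0 0.5;0 0 0.08 0 0.5;0 0 0.05 0 0.5;0 0 0.02 0 0.5;0 0 0 0 0.5' 6
```

```text
time_s: 19.7
tcp_pos: [0.478, 0.0902, 0.0276]
eef_rot: [-180.0, 0.0, -88.5]
contact_force: [0.4, 0.3, 0.2]
gripper_width: 0.0438
gripper_force: 0.0
```

```bash
python3 -m inch '0 0 0.008 0 0.5;0 0 0 0 0.5;0 0 0 0 0.2;0 0 0 0 0.2;0 0 0 0 0.2;0 0 0 0 0.2;0 0 0 0 0.2;0 0 0 0 0.2' 6
```

```text
time_s: 20.7
tcp_pos: [0.4778, 0.09, 0.026]
eef_rot: [-180.0, 0.0, -88.5]
contact_force: [0.4, 0.1, 1.7]
gripper_width: 0.0278
gripper_force: 6.0
```

```bash
python3 -m inch '0 0 0 0 0.4;0 0 0 0 0.4;0 0 0.01 0 0.4;0 0 0.012 0 0.4;0 0 0 0 0.4;0 0 0 0 0.2;0 0 0 0 0.2;0 0 0 0 0.2' 8
```

```text
time_s: 21.7
tcp_pos: [0.4777, 0.09, 0.0227]
eef_rot: [-180.0, 0.0, -88.5]
contact_force: [1.1, -0.5, -1.1]
gripper_width: 0.0275
gripper_force: 8.0
```

```bash
python3 -m inch '0 0 -0.02 0 0.2;0 0 -0.03 0 0.2;0 0 -0.034 0 0.2;-0.002 0 -0.034 0 0.2;-0.004 0 -0.034 0 0.2;-0.004 0 -0.034 0 0.2;-0.005 0 -0.034 0 0.2;-0.005 0 -0.03 0 0.2'
python3 - <<'E'
from h import *
a=cap("scene");b=cap("top")
cv2.imwrite("pics/p3.png",np.hstack([cv2.resize(b["color"][150:260,280:400],None,fx=3.2,fy=3.2),cv2.resize(a["color"][100:210,170:290],None,fx=3.2,fy=3.2)]))
E
```

```text
time_s: 22.7
tcp_pos: [0.4776, 0.093, 0.0605]
eef_rot: [-180.0, 0.0, -88.5]
contact_force: [0.9, -0.6, -1.4]
gripper_width: 0.0276
gripper_force: 8.0
```

View pics/p3.png

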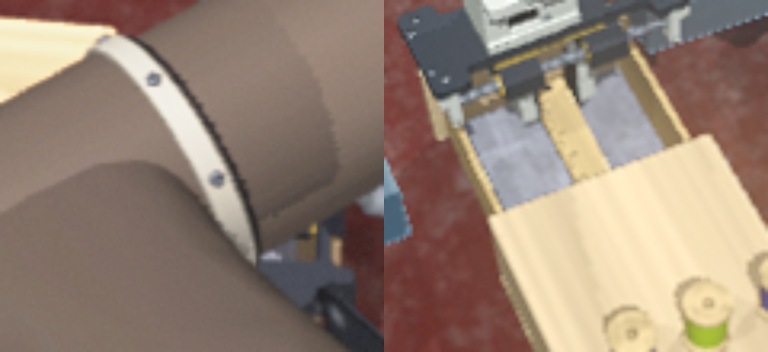

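Run:
```python
from h import *
a=cap("scene")
P=lambda u,v:np.array([170+(u-384)/3.2,100+v/3.2])
for z in(.035,.05,.066):
  print(z,[onz(a,P(*p),z)[:2].round(4) for p in((540,90),(575,178),(572,85),(607,160))])
im=a["color"][125:165,215:250]
cv2.imwrite("pics/z.png",cv2.resize(im,None,fx=14,fy=14,interpolation=cv2.INTER_CUBIC))
```

```text
0.035 [array([0.4763, 0.0578]), array([0.4847, 0.1487]), array([0.4511, 0.0641]), array([0.4557, 0.1437])]
0.05 [array([0.4798, 0.0695]), array([0.488 , 0.1587]), array([0.4551, 0.0757]), array([0.4595, 0.1538])]
0.066 [array([0.4835, 0.0819]), array([0.4915, 0.1693]), array([0.4593, 0.088 ]), array([0.4637, 0.1645])]
```

View pics/z.png

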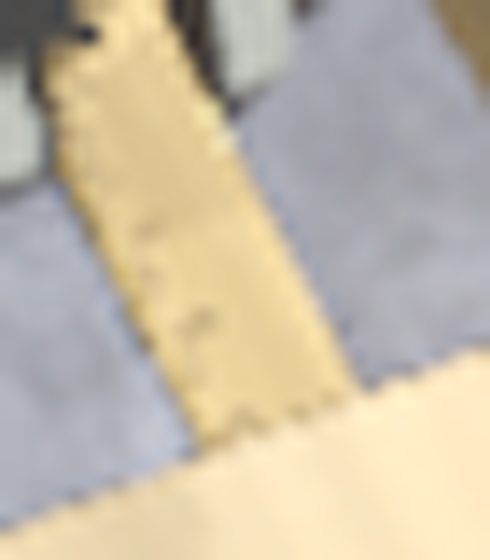

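Run:
```python
from h import *
a=cap("scene")
P=lambda u,v:np.array([215+u/14,125+v/14])
for z in(.04,.05,.06,.068):
  l,r,l2,r2=[onz(a,P(*p),z)[:2] for p in((200,450),(360,385),(70,160),(245,150))]
  # evaluate left edge at same y as right
  k=(l-l2)/(l[1]-l2[1]); le=l+k*(r[1]-l[1])
  print(z,'edge y',r[1].round(3),'cx',((le+r)/2)[0].round(4),'w',(le-r)[0].round(4),'near',l2.round(4),r2.round(4))
```

```text
0.04 edge y 0.155 cx 0.473 w 0.0306 near [0.4847 0.0876] [0.4554 0.0991]
0.05 edge y 0.162 cx 0.4754 w 0.0302 near [0.4869 0.0951] [0.458  0.1064]
0.06 edge y 0.168 cx 0.4778 w 0.0299 near [0.4892 0.1026] [0.4606 0.1137]
0.068 edge y 0.174 cx 0.4797 w 0.0296 near [0.491  0.1085] [0.4627 0.1196]
```

```bash
python3 -m inch '0 0 0 0 0.2;0 0 0 0 0.2;0 0 0 0 0.2;0 0 0 0 0.2;0 0 0 0 0.2;0 0 0 0 0.2;0 0 0 0 0.2;0 0 0 0 0.2' 3
python3 - <<'E'
from h import *
a=cap("scene")
im=a["color"][125:165,215:250]
n=cv2.resize(im,None,fx=14,fy=14,interpolation=cv2.INTER_CUBIC)
o=cv2.imread("pics/z.png");d=cv2.absdiff(n,o);print(d.mean(),d.max(),[float(d[y:y+140].mean().round(2)) for y in(0,140,280,420)])
# ruler edge columns along rows: old vs new
for im_ in(o,n):
  g=im_.astype(int);print([ (np.where((g[r,:,2]-g[r,:,0])>35)[0][[0,-1]]).tolist() for r in(200,280,340)])
E
```

```text
time_s: 23.9
tcp_pos: [0.4776, 0.093, 0.0601]
eef_rot: [180.0, 0.0, -88.5]
contact_force: [-0.3, 0.2, -0.3]
gripper_width: 0.0283
gripper_force: 3.0
1.7290524781341108 88 [2.8, 1.44, 2.1, 0.57]
[[71, 261], [113, 303], [143, 334]]
[[72, 261], [116, 304], [147, 336]]
```

```bash
python3 -m inch '0 0 -0.01 0 0.2;-0.003 0 -0.02 0 0.2;-0.005 0 -0.02 0 0.2;-0.005 0 -0.02 0 0.2;-0.005 0 -0.02 0 0.2;-0.005 0 -0.02 0 0.2;-0.002 0 -0.007 0 0.2;0 0 0 0 0.2' 3
python3 - <<'E'
from h import *
a=cap("scene");s=get_state();print(s['moment'])
im=a["color"][115:165,205:250]
f=12
n=cv2.resize(im,None,fx=f,fy=f,interpolation=cv2.INTER_CUBIC)
cv2.imwrite("pics/z2.png",n)
g=n.astype(int)
E
```

```text
time_s: 24.95
tcp_pos: [0.4776, 0.0968, 0.0778]
eef_rot: [-180.0, 0.0, -88.5]
contact_force: [-0.6, -0.2, -0.7]
gripper_width: 0.028
gripper_force: 3.0
[ 0.00728803  0.09836935 -0.00836021]
```

View pics/z2.png

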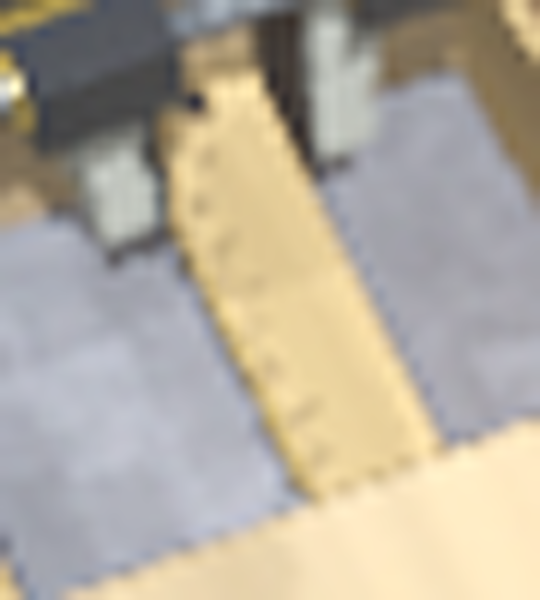

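The ruler pivots in the light grip. Its outer end is up at crop (225,60), the inner part slopes down under the board, and there is no contact force. I'll continue to about 19° and then firm the grip.

```bash
python3 -m inch '-0.003 0 -0.01 0 0.2;-0.006 0 -0.02 0 0.2;-0.006 0 -0.025 0 0.2;-0.006 0 -0.025 0 0.2;-0.006 0 -0.025 0 0.2;-0.006 0 -0.02 0 0.2;-0.003 0 -0.01 0 0.2;0 0 0 0 0.2' 3
python3 - <<'E'
from h import *
a=cap("scene")
n=a["color"].astype(int)
m=(n[...,2]-n[...,0])>35
for v in range(128,160,3):
  u=np.where(m[v,205:250])[0]
  if len(u):print(v,205+u[0],205+u[-1],len(u))
P=lambda u,v:np.array([205+u/12,115+v/12])
for z in(.04,.05,.06,.07):
  l,r,l2,r2=[onz(a,P(*p),z)[:2] for p in((315,500),(440,445),(190,260),(325,180))]
  k=(l-l2)/(l[1]-l2[1]); le=l+k*(r[1]-l[1])
  print(z,'y',r[1].round(3),'cx',((le+r)/2)[0].round(4),'w',(le-r)[0].round(4))
E
```

```text
time_s: 26.0
tcp_pos: [0.4774, 0.1022, 0.098]
eef_rot: [-180.0, 0.0, -88.5]
contact_force: [0.6, -0.0, -0.8]
gripper_width: 0.0279
gripper_force: 3.0
128 205 249 22
131 205 233 19
134 221 234 14
137 223 236 14
140 224 237 14
143 226 238 13
146 227 240 14
149 228 241 14
152 230 249 20
155 231 249 19
158 227 249 23
0.04 y 0.155 cx 0.4693 w 0.0284
0.05 y 0.161 cx 0.4717 w 0.028
0.06 y 0.168 cx 0.4742 w 0.0277
0.07 y 0.175 cx 0.4766 w 0.0273
```

```bash
python3 -m inch '0 0 0 0 0.1;0 0 0 0 0.1;0.02 0 0 0 0.1;0.035 0 -0.007 0 0.1;0.04 0 -0.01 0 0.1;0.04 0 -0.01 0 0.1;0.05 0 -0.017 0 0.1;0.05 0 -0.017 0 0.1' 30
```

```text
time_s: 27.05
tcp_pos: [0.4783, 0.0663, 0.1073]
eef_rot: [180.0, -0.0, -88.5]
contact_force: [0.9, -0.1, -1.0]
gripper_width: 0.0272
gripper_force: 30.0
```

```bash
python3 -m inch '0.06 0 -0.02 0 0.1;0.06 0 -0.02 0 0.1;0.06 0 -0.02 0 0.1;0.06 0 -0.02 0 0.1;0.06 0 -0.02 0 0.1;0.06 0 -0.02 0 0.1;0.06 0 -0.02 0 0.1;0.06 0 -0.02 0 0.1'
```

```text
time_s: 28.05
tcp_pos: [0.4802, -0.0057, 0.1313]
eef_rot: [-180.0, 0.0, -88.5]
contact_force: [-0.8, 0.2, 0.0]
gripper_width: 0.0274
gripper_force: 30.0
```

```bash
python3 -m inch '0.06 0 -0.02 0 0.1;0.06 0 -0.02 0 0.1;0.06 0 -0.02 0 0.1;0.06 0 -0.02 0 0.1;0.04 0 -0.015 0 0.1;0.02 0 -0.01 0 0.1;0 0 0 0 0.1;0 0 0 0 0.1'
python3 - <<'E'
from h import *
a=cap("scene");b=cap("top");s=get_state();print(s['moment'],s['tcp_pos'])
# look for ruler inner end: compare with earlier flat-coloured drawer; list wood-coloured spans along ruler in scene
n=a["color"].astype(int);m=((n[...,2]-n[...,0])>35)
for v in range(104,160,3):
  u=np.where(m[v,180:252])[0]+180
  if len(u):
    g=np.split(u,np.where(np.diff(u)>1)[0]+1);print(v,[(int(q[0]),int(q[-1])) for q in g if len(q)>3])
th=np.radians(19)
tcp=s['tcp_pos']
for t in(10,19,25):
  th=np.radians(t); e=tcp+np.array([-.002,.2285*np.cos(th),.001-.2285*np.sin(th)]); print(t,e.round(3),proj(a,e),proj(b,e))
E
```

```text
time_s: 29.05
tcp_pos: [0.4813, -0.0499, 0.1468]
eef_rot: [180.0, 0.0, -88.5]
contact_force: [0.2, -0.5, 0.2]
gripper_width: 0.0275
gripper_force: 30.0
[-0.04494035  0.11331725 -0.02337913] [ 0.4812946  -0.04991621  0.14676469]
104 [(180, 204), (206, 246)]
107 [(180, 203), (208, 246)]
110 [(180, 203), (210, 247)]
113 [(180, 249)]
116 [(180, 251)]
119 [(180, 251)]
122 [(180, 236), (245, 251)]
125 [(180, 229), (246, 251)]
128 [(180, 231), (248, 251)]
131 [(180, 210), (219, 232)]
134 [(180, 203), (221, 233)]
137 [(180, 193), (222, 235)]
140 [(180, 194), (224, 236)]
143 [(180, 196), (225, 238)]
146 [(180, 197), (226, 239)]
149 [(180, 198), (228, 239)]
152 [(180, 200), (242, 251)]
155 [(180, 193), (195, 201), (235, 251)]
158 [(180, 194), (197, 203), (227, 251)]
10 [0.479 0.175 0.108] [[234.5889838  144.98025611]] [[321.10719121 196.93410823]]
19 [0.479 0.166 0.073] [[233.76231223 150.99193472]] [[323.10608163 200.82275909]]
25 [0.479 0.157 0.051] [[232.73256793 153.6133645 ]] [[325.81569471 203.28080317]]
```

```bash
python3 -m inch '0.04 0 -0.02 0 0.1;0.05 0 -0.04 0 0.1;0.04 0 -0.07 0 0.1;0 0 -0.1 0 0.1;0 0 -0.12 0 0.1;0 0 -0.15 0 0.1;0 0 -0.15 0 0.1;0 0 -0.15 0 0.1'
```

```text
time_s: 30.15
tcp_pos: [0.4819, -0.0696, 0.2688]
eef_rot: [-179.9, 0.0, -88.5]
contact_force: [-0.7, 0.3, -0.7]
gripper_width: 0.0274
gripper_force: 30.0
```

```bash
python3 -m inch '0 0 -0.15 0 0.1;0 0 -0.15 0 0.1;0 0 -0.15 0 0.1;0 0 -0.12 0 0.1;0 0 -0.08 0 0.1;0 0 -0.04 0 0.1;0 0 0 0 0.1;0 0 0 0 0.1' 40
```

```text
time_s: 31.15
tcp_pos: [0.4816, -0.0696, 0.3697]
eef_rot: [179.9, -0.0, -88.5]
contact_force: [-0.3, -0.1, 0.2]
gripper_width: 0.0272
gripper_force: 40.0
```

```bash
python3 -m inch '0 0 0 0 0.1;0 0 0 0 0.1;0 0 0 0 0.1;0 0 0 0 0.1;0 0 0 0 0.1;0 0 0 0 0.1;0 0 0 0 0.1;0 0 0 0 0.1' 40
python3 - <<'E'
from h import *
a=cap("scene");s=get_state();tcp=s['tcp_pos'];print(tcp,s['qd'].round(2),s['gripper_width'])
n=a["color"].astype(int);m=((n[...,2]-n[...,0])>35)
for t in(0,10,19,25,40,90):
  th=np.radians(t); e=tcp+np.array([-.002,.2285*np.cos(th),.001-.2285*np.sin(th)]); print(t,e.round(3),proj(a,e).round(1))
for v in range(60,160,4):
  u=np.where(m[v,180:300])[0]+180
  if len(u):
    g=np.split(u,np.where(np.diff(u)>1)[0]+1);print(v,[(int(q[0]),int(q[-1])) for q in g if len(q)>5])
# spool & drawer checks
P=lambda u,v:np.array([200+(u-390)/2.6,130+v/2.6])
o=cv2.imread("pics/p2.png")[:,390:];now=cv2.resize(a["color"][130:280,200:350],None,fx=2.6,fy=2.6)
print('spool region diff',cv2.absdiff(o,now)[120:230,90:280].mean())
E
```

```text
time_s: 32.15
tcp_pos: [0.4819, -0.0695, 0.3704]
eef_rot: [-180.0, 0.0, -88.5]
contact_force: [0.6, 0.1, -0.9]
gripper_width: 0.0273
gripper_force: 40.0
[ 0.48186868 -0.0695591   0.37036915] [-0.09 -0.08 -0.02 -0.11 -0.05 -0.06] 0.02680528258437857
0 [0.48  0.159 0.371] [[223.4  47.8]]
10 [0.48  0.155 0.332] [[224.2  64. ]]
19 [0.48  0.146 0.297] [[223.6  74.9]]
25 [0.48  0.138 0.275] [[222.7  80.4]]
40 [0.48  0.105 0.224] [[218.5  88. ]]
90 [ 0.48  -0.07   0.143] [[194.7  65.5]]
60 [(210, 226)]
64 [(212, 228)]
68 [(186, 197), (214, 230)]
72 [(180, 200), (210, 232)]
76 [(180, 202), (212, 228)]
80 [(180, 204), (214, 231)]
84 [(180, 206), (209, 233)]
88 [(180, 209), (211, 235)]
92 [(180, 187), (190, 210), (212, 238)]
96 [(180, 212), (221, 240)]
100 [(180, 246)]
104 [(180, 206), (219, 246)]
108 [(180, 202), (216, 246), (279, 285), (289, 294)]
112 [(180, 204), (207, 248), (279, 286)]
116 [(180, 251), (255, 299)]
120 [(180, 240), (243, 299)]
124 [(180, 229), (246, 299)]
128 [(180, 218), (248, 278), (281, 299)]
132 [(180, 207), (250, 299)]
136 [(180, 196), (253, 299)]
140 [(180, 194), (255, 299)]
144 [(180, 196), (257, 299)]
148 [(180, 198), (254, 299)]
152 [(180, 200), (243, 299)]
156 [(180, 193), (196, 202), (232, 299)]
spool region diff 2.9518979266347687
```

```bash
python3 -c "
from plant import close_job
print(close_job())"
```

```text
the job is handed in; nothing more can be done
None
```

The job is handed in at about 32 s: the drawer was pulled out to its stop and left open, and the stray spool was set upright on the unit's top, in line with the other two. The ruler was eased out on the slant with no contact force felt and is held still in the gripper, its lowest end about 0.29 m above the desk (0.19 m needed).

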